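# Gauge two sample pucks on an x-y stage

### The arm

A 6-joint arm with a two-finger parallel gripper is mounted at the origin on a cart in front of the work surface, level with it; the furniture and walls round the work are solid. World frame = base frame: x ahead of the robot, y to its left, z up, the work surface at z = 0. Lengths are in m, angles in degrees, forces in N, time in s.
With the tool pointing down it reaches from about 0.4 to 0.825 m from the base axis. Payload 7 kg.
Tool frame: the origin (TCP) lies between the finger pads; the fingertips stand 22 mm ahead of it and the grasp point (between the pads) lies 3 mm ahead of it; z points along the fingers, y is the direction in which the jaws open and shut (so a half turn about z gives the same grasp; the last joint's range is limited). The gripper opens to 88 mm and grips with 3 to 60 N. Pads are 19 mm wide; open, the fingers measure 130 mm over their backs; the gripper's body (78 mm by 193 mm) begins 47 mm behind the grasp point.
Start: joints at [82.684, 20.546, 0.682, 0, -70.136, -16.507], TCP at [0.273, 0.617, 0.219] pointing down, gripper open.
Joint ranges: [-176.03, 176.03], [-82.01, 121.73], [-58.28, 71.71], [-173.87, 95.51], [-174.79, -0.11], [-173.66, 173.66]. Speed limits (degrees/s): [136.94, 136.94, 172.46, 180, 180, 180].

### API

Orientations are given as [roll, pitch, yaw] about the fixed x, y, z axes, in that order (R = Rz(yaw) Ry(pitch) Rx(roll)).
In Python, from plant import telemetry, cams, r gives the robot as it stands.
- The arm moves only by the tool carry_out, never from a script. Its argument "commands" is one flat list of numbers, 5 for each row, row after row: the shift along the world's x, y, z as a fraction of full scale, then the turn about the world's z as a fraction of full scale, then the gripper's target within -1 to 1 (shut at 1, half-way at 0, fully open at -1). In form: [x, y, z, turn, claw, x, y, z, turn, claw, ...]. A call has 1 to 8 rows; each row shifts and turns the commanded pose from where the row before left it; what a row does not reach is not made up. Full scale, the value 1, is 0.04 m for a shift and 4 degrees for a turn. A row lasts 1/10 s, in which the tool goes at most 50 mm and 8.59 degrees, less where a joint would pass 70% of its speed; a pose out of reach is approached as far as the arm can. A call with a number of a shift or a turn outside -1 to 1 is refused whole. A call with a gripper value outside its range is refused whole. The fingers move at their own pace and stop on an object; "grip_force" is the grip in N (left out, the last holds). Time passes only in rows, so rows that do not move let the fingers close. It gives the time, the measured TCP pose, the force and the opening at its end, in the units of the state.
- telemetry.get_state(): the state, without advancing time (a new reading comes with each control period).
- cams.capture(name): name is "scene" or "top" or "wrist"; returns a dict with "frame" (480x640x3 uint8, red, green, blue), "camera_matrix" (3x3 intrinsics, pixels), "camera_from_world" (4x4, takes a point from world to camera coordinates); the wrist camera has in their place "mount" (4x4, takes a point from camera to tool coordinates, whose origin is the TCP and whose axes are the flange's). Camera axes: x right, y down, z forward; pixel columns grow to the right and rows downward; lengths in m; the calibration is good to about 2 mm. A picture is of the moment at which its call begins: read the wrist's pose just before it. There is no depth.
- r.close_job(): hands the job in, once; it reports no verdict.
The state is a dict: "time_s": time; "joints": joint angles; "qd": joint speeds; "joint_torque": joint torques, N m; "tcp_pos": TCP position; "eef_rot": TCP orientation; "contact_force": force on the tool from outside, world axes, zero at the start; "moment": the same for the moment, N m; "gripper_width": finger opening in m.
Only numpy, scipy, OpenCV 4.12 (cv2) and the standard library are available. Lean on these libraries where they do the work, as an engineer would, in place of code of your own. Each camera call takes 0.05 s, during which the arm holds its last target. There are 200 camera calls.

### The job

Push the x-y stage by its finger well until the centre dot of the blue puck is under the fixed gauge pin, then press the orange cap straight down with about 8 N until the pin bears on the puck, hold it there for a second and let the pin spring up; then do the same with the yellow puck and leave it under the raised pin. Press gently (never more than 20 N on a puck), do not press the pin down on the red puck or anywhere else, and leave the things standing round the stage where they are.

Things in the scene. Friction and masses are not known exactly. Their poses are not given: they have to be found in the camera images.
- gauge_stand: grey fixed base plate 285x180x12 mm with a steel column and a white crossbar. Origin: on the bench straight below the gauge pin. Its x axis points from the pin to the column (away from the finger well), y is level, z up; its yaw varies. The plate reaches from x = -165 to +120 mm and y = -90 to +90 mm; crossbar top at z = 89 mm, column top at 99 mm (x = 104 mm). The slides move along its x and y axes.
- slide_x (a joint): position of the stage along the stand's x axis, m, from -0.027 to 0.027 (end stops); at 0 the disc's centre is under the pin. About 3 N of dry friction; it stays where it is left, no spring
- slide_y (a joint): position of the stage along the stand's y axis, m, from -0.027 to 0.027; as slide_x
- finger_well (a point): centre of the square black-walled finger well on the stage, half-way up its walls. Inside 56x56 mm, walls 10 mm thick, square to the stand's axes; its floor lies 13 mm below this point and the rim 15 mm above it. It lies 120 mm toward the stand's -x from the disc's centre and moves with the stage (x and y): shut fingers put down into it push its inner walls in any direction
- sample_disc: white disc, 84 mm diameter, 6 mm thick, on the dark grey deck of the stage, turned any way round; origin at the centre of its underside. It carries three pucks, each 18 mm in diameter, 22 mm from its centre. The pucks stand out of its top by an amount not known beforehand, 1 to 11 mm
- blue_dot (a point): on the axis of the blue puck, at the level of the disc's top face (not of the puck's top); a black dot of 6 mm marks the puck's centre
- yellow_dot (a point): the same for the yellow puck
- red_dot (a point): the same for the red puck, which is not to be gauged
- gauge_pin: vertical steel pin, 4 mm diameter, in the end of the crossbar; slides straight down up to 16 mm against a weak return spring (1.2 to 2.5 N) and springs up when released. The origin is not a useful point: use the points
- pin_tip (a point): lower end of the pin; raised it is 65 mm above the bench, 6 to 16 mm above a puck's top
- cap_top (a point): centre of the flat top of the orange cap on the pin, 20 mm diameter, 10 mm thick, 118 mm above the bench when raised; pressed straight down. The cap is cushioned: once the pin bears on a puck it gives only about 0.13 mm per newton, so go slowly and stop by the force
- dropper: black dropper bottle with yellow cap, 40x40x84 mm; origin at the centre of its underside; to be left alone
- timer: white square bench timer, 66x66x18 mm; origin at the centre of its underside; to be left alone
- tube_block: black 24-place micro tube block, 88x118x44 mm; origin at the centre of its underside; to be left alone
- bottle: reagent bottle with purple cap, 48x47x88 mm; origin at the centre of its underside; to be left alone

How it is judged (in metres and radians):
On the way, in this order (a step that is already met when the one before it is completed fails the run):
1. the pin bears on the blue puck with more than 3 N, within 3 mm of its dot's centre, for 0.5 s (horizontal distance between pin_tip and blue_dot below 0.003 m and contact force between gauge_pin and sample_disc above 3 N), for 0.5 s.
2. the pin bears on the yellow puck with more than 3 N, within 3 mm of its dot's centre, for 0.5 s (horizontal distance between pin_tip and yellow_dot below 0.003 m and contact force between gauge_pin and sample_disc above 3 N), for 0.5 s.
At the end, for the whole second after the job is handed in: the pin is up again (within 2 mm of its raised height), the yellow puck's dot is still within 4 mm of the pin's axis, the stage is at rest, and the four things round it stand upright within 20 mm of where they were (horizontal distance between pin_tip and yellow_dot below 0.004 m and z of pin_tip in the frame of gauge_stand above 0.063 m and velocity of joint slide_x between -0.005 and 0.005 m/s and velocity of joint slide_y between -0.005 and 0.005 m/s and distance of each of dropper, timer, tube_block, bottle from where it was at the start of the episode below 0.02 m and angle between each of dropper, timer, tube_block, bottle's own z axis and vertical below 0.2 rad); the robot touches nothing.
It fails at once if the pin presses on a puck with more than 20 N (contact force between gauge_pin and sample_disc above 20 N).
It fails at once if the pin is lowered more than 5 mm with neither the blue nor the yellow dot within 5 mm of it (z of pin_tip in the frame of gauge_stand below 0.06 m and not (horizontal distance between pin_tip and blue_dot below 0.005 m) and not (horizontal distance between pin_tip and yellow_dot below 0.005 m)).
It fails at once if a bystander is moved by more than 20 mm or tipped (distance of any of dropper, timer, tube_block, bottle from where it was at the start of the episode above 0.02 m or angle between any of dropper, timer, tube_block, bottle's own z axis and vertical above 0.2 rad).
It also fails if it takes over 72 s, if anything falls off the work surface, if the arm or the gripper's body presses on something with over 40 N, if the wrist force passes 120 N, or if a joint passes its speed limit or range.

## Working session

There is one attempt and no reset: what is moved stays moved. The work goes in short steps, Python scripts to look and compute and a tool call to move; the robot and the scene stay as the last step left them, time stands still between calls to the robot, and variables do not carry over. Pictures are saved under pics/ and viewed, about 8 in all and at most 12, crops included, and the job is handed in when it is done.

Besides the shell and the picture viewer there is one more tool, called by a JSON object that holds its "op" and its "data", one argument or row to a line. carry_out: Moves the arm, as the interface text tells. Shift numbers are shares of 0.04 m and turn numbers shares of 4 degrees, none past 1 either way. Its arguments: {"type":"object","properties":{"commands":{"type":"array"},"grip_force":{"type":"number"}},"required":["commands"]}

```bash
mkdir -p pics
cat > h.py <<'E'
import numpy as np, cv2
from plant import telemetry, cams, r
def ray(c,u,v):
    K=c["camera_matrix"];T=c["camera_from_world"]
    R=T[:3,:3];t=T[:3,3]
    return -R.T@t, R.T@np.linalg.inv(K)@np.array([u,v,1.])
def onz(c,u,v,z):
    o,d=ray(c,u,v); return o+d*(z-o[2])/d[2]
def proj(c,p):
    q=c["camera_from_world"]@np.append(p,1); q=c["camera_matrix"]@q[:3]; return q[:2]/q[2]
def save(c,n): cv2.imwrite(f"pics/{n}.png",c["frame"][:,:,::-1])
E
python3 - <<'E'
from h import *
print(telemetry.get_state())
for n in("scene","top"):
    c=cams.capture(n); save(c,n); c={k:np.array(v) for k,v in c.items()}; np.savez(n+".npz",**c)
    print(n,ray(c,320,240))
E
```

```text
{'time_s': 0.0, 'joints': array([ 8.26831789e+01,  2.05905418e+01,  6.33444587e-01, -1.97986466e-02,
       -7.01333273e+01, -1.65060088e+01]), 'qd': array([-0.02274071, -0.08518377,  0.00056366, -0.0418386 , -0.05062855,
        0.01024123]), 'joint_torque': array([-1.30442904e-04, -5.82711482e+01,  2.93071997e+01,  6.99741215e+00,
        7.00251694e-03, -1.57603299e-04]), 'tcp_pos': array([0.27247552, 0.61702737, 0.21833127]), 'eef_rot': array([ 1.79908014e+02, -7.84853010e-03, -2.38295665e+01]), 'contact_force': array([ 0.23448979, -0.13122023,  0.40631283]), 'moment': array([ 0.01507759, -0.02392123,  0.01080187]), 'gripper_width': 0.08745835403547494}
scene (array([-0.03644534,  0.5152066 ,  0.60004531]), array([ 0.68125279, -0.52652558, -0.50976916]))
top (array([0.38531742, 0.02640669, 1.07212321]), array([ 0.22689285,  0.01572317, -0.97393237]))
```

View pics/top.png

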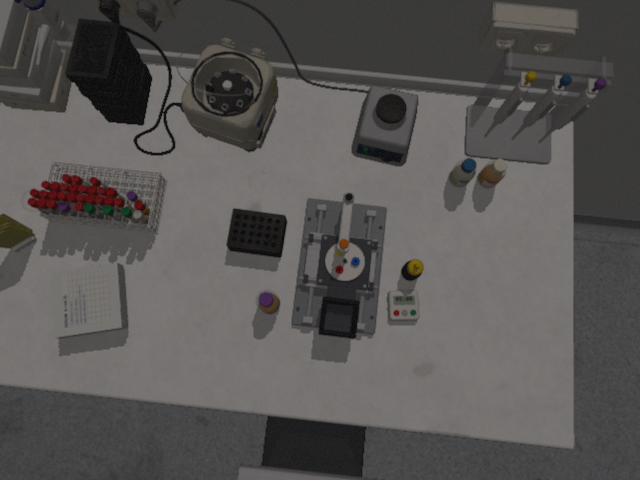

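View pics/scene.png

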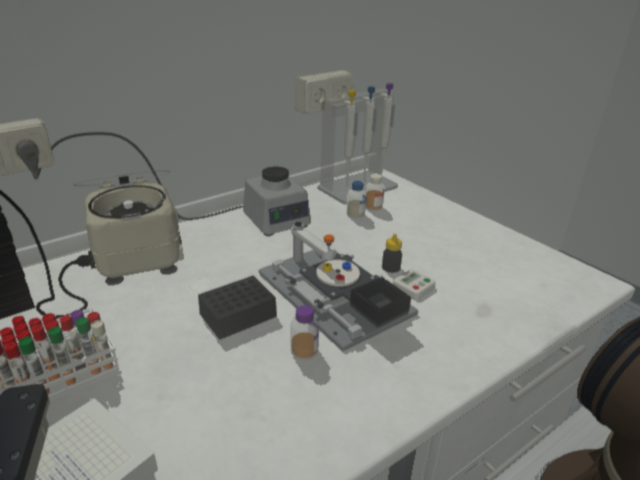

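Top view: orange cap is near (343,243), blue puck (355,262), red (339,269) and well (339,317), with the yellow puck hidden under the bar. The scene view shows all three pucks near (338,270). Next I'll measure by colour.

```bash
cat >> h.py <<'E'
HS=dict(orange=((5,160,120),(17,255,255)),blue=((105,120,60),(130,255,255)),red=((0,130,70),(4,255,255)),yellow=((20,120,80),(34,255,255)))
def blobs(c,col,box,mina=6):
    h=cv2.cvtColor(c["frame"],cv2.COLOR_RGB2HSV); m=cv2.inRange(h,*map(np.array,HS[col]))
    x0,y0,x1,y1=box; k=np.zeros_like(m); k[y0:y1,x0:x1]=m[y0:y1,x0:x1]
    n,_,s,ce=cv2.connectedComponentsWithStats(k); return [(s[i,4],ce[i].round(2),s[i,:4]) for i in range(1,n) if s[i,4]>=mina]
E
python3 - <<'E'
from h import *
for n,box in(("top",(290,190,390,340)),("scene",(250,215,420,350))):
    c=dict(np.load(n+".npz"))
    for col in HS:
        for a,p,s in blobs(c,col,box): print(n,col,a,p,s,[onz(c,*p,z).round(4)[:2] for z in(.118,.05)])
    x0,y0,x1,y1=box
    cv2.imwrite(f"pics/{n}_c.png",cv2.resize(c["frame"][y0:y1,x0:x1,::-1],None,fx=4,fy=4,interpolation=2))
c=dict(np.load("top.npz"))
print([onz(c,u,v,.012).round(4)[:2] for u,v in((307,199),(386,206),(376,334),(292,327))])
E
```

```text
top blue 40 [355.02 261.1 ] [352 258   7   7] [array([ 0.5726, -0.0312]), array([ 0.5859, -0.0353])]
top red 31 [339.16 269.23] [336 266   7   7] [array([ 0.5531, -0.0017]), array([ 0.5651, -0.0038])]
top yellow 11 [338.18 252.82] [336 251   6   4] [array([0.5856, 0.0034]), array([0.5999, 0.0017])]
scene orange 41 [328.41 238.24] [325 236   8   6] [array([6.04e-01, 5.00e-04]), array([ 0.6944, -0.0722])]
scene blue 39 [346.28 265.15] [343 262   7   7] [array([0.5143, 0.0309]), array([ 0.592 , -0.0374])]
scene red 24 [339.96 277.42] [337 275   7   5] [array([0.4917, 0.063 ]), array([ 0.5662, -0.0008])]
scene red 7 [415.29 286.57] [414 286   4   2] [array([ 0.4023, -0.0211]), array([ 0.4641, -0.0968])]
scene yellow 166 [393.43 243.48] [387 234  14  17] [array([ 0.521 , -0.0867]), array([ 0.5996, -0.1716])]
scene yellow 52 [326.75 266.9 ] [323 264   8   7] [array([0.5291, 0.0619]), array([ 0.6088, -0.002 ])]
[array([0.7232, 0.0825]), array([ 0.726 , -0.0954]), array([ 0.4415, -0.0961]), array([0.4372, 0.0827])]
```

View pics/top_c.png

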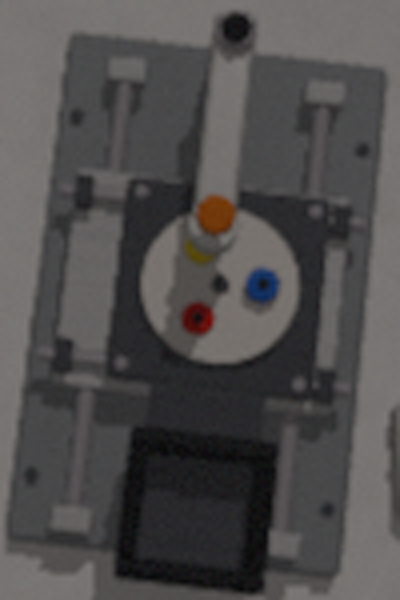

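Crop: cap at (343.8,243.3), blue dot (355.5,261), red dot (339.3,269.5) and plate corners as entered. The stand yaw is about 0–1° and the pin is near (0.604,-0.005). Next I'll fly over for a close look.

Run:
```python
from h import *
c=cams.capture("wrist"); print(c["mount"].round(4),c["camera_matrix"])
A=dict(np.load("top.npz"));B=dict(np.load("scene.npz"))
def tri(a,b):
    o1,d1=ray(A,*a);o2,d2=ray(B,*b);s=np.linalg.lstsq(np.c_[d1,-d2],o2-o1,rcond=None)[0]
    p,q=o1+d1*s[0],o2+d2*s[1];return ((p+q)/2).round(4),np.linalg.norm(p-q).round(4)
print(tri((343.75,243.25),(328.4,237.5)),tri((355.02,261.1),(346.28,265.15)),tri((339.16,269.23),(339.96,277.42)))
print(onz(A,348.75,196.75,.099))
print("well",onz(A,339.5,317,.06),[onz(A,290+u/4,190+v/4,.06).round(4)[:2] for u,v in((133,430),(277,443),(262,592),(115,578))])
```

```text
[[ 4.000e-04 -9.655e-01 -2.606e-01  7.020e-02]
 [ 1.000e+00  4.000e-04  1.000e-04  5.000e-04]
 [ 0.000e+00 -2.606e-01  9.655e-01 -1.647e-01]
 [ 0.000e+00  0.000e+00  0.000e+00  1.000e+00]] [[412.87527837   0.         322.04971555]
 [  0.         412.87527837 239.05733483]
 [  0.           0.           1.        ]]
(array([ 0.6078, -0.0046,  0.1157]), np.float64(0.0034)) (array([ 0.5861, -0.0341,  0.0541]), np.float64(0.0028)) (array([ 0.5663, -0.0028,  0.0488]), np.float64(0.0029))
[ 0.70959897 -0.00726137  0.099     ]
well [ 0.46514472 -0.01374066  0.06      ] [array([0.5012, 0.0233]), array([ 0.5024, -0.0508]), array([ 0.4266, -0.05  ]), array([0.4257, 0.0246])]
```

{"op": "carry_out", "data": {
  "commands": [0.3,-1,0,1,1,0.3,-1,0,1,1,0.3,-1,0,1,1,0.3,-1,0,1,1,0.3,-1,0,1,1,0.3,-1,0,1,1,0.3,-1,0,0.1,1,0.3,-1,0,0,1]
}}

```text
time_s: 0.95
tcp_pos: [0.3687, 0.2957, 0.2192]
eef_rot: [-180.0, 0.0, 0.6]
contact_force: [1.2, -0.2, 1.8]
gripper_width: 0.0292
```

{"op": "carry_out", "data": {
  "commands": [0.45,-1,0,0,1,0.45,-1,0,0,1,0.45,-1,0,0,1,0.45,-1,0,0,1,0.45,-1,0,0,1,0.45,-1,0,0,1,0.45,-1,0.2,0,1,0.1,-0.7,0.1,0,1]
}}

```text
time_s: 1.75
tcp_pos: [0.4997, -0.0129, 0.2314]
eef_rot: [180.0, 0.0, 0.5]
contact_force: [1.0, 0.8, 0.1]
gripper_width: 0.0006
```

{"op": "carry_out", "data": {
  "commands": [0,0,0,0,1,0,0,0,0,1]
}}

```text
time_s: 1.95
tcp_pos: [0.4985, -0.0112, 0.231]
eef_rot: [-180.0, 0.0, 0.5]
contact_force: [-0.6, -0.6, -0.3]
gripper_width: 0.0003
```

```bash
cat >> h.py <<'E'
from scipy.spatial.transform import Rotation as Ro
def wrist():
    s=telemetry.get_state(); c=cams.capture("wrist")
    T=np.eye(4);T[:3,:3]=Ro.from_euler("xyz",s["eef_rot"],degrees=True).as_matrix();T[:3,3]=s["tcp_pos"]
    c["camera_from_world"]=np.linalg.inv(T@c["mount"]); return c,s
E
python3 - <<'E'
from h import *
c,s=wrist(); save(c,"w1"); np.savez("w1.npz",**c)
print(s["tcp_pos"],s["eef_rot"],s["contact_force"])
for col in HS:
    for a,p,b in blobs(c,col,(0,0,640,480),60): print(col,a,p,b,[onz(c,*p,z).round(4)[:2] for z in(.118,.054,.048)])
E
```

```text
[ 0.49846174 -0.01118847  0.23098844] [-1.79995283e+02  2.76292922e-02  4.59189974e-01] [-0.57872783 -0.58177696 -0.32102345]
orange 749 [313.25  63.16] [299  47  30  33] [array([ 0.6073, -0.0053]), array([ 0.6162, -0.004 ]), array([ 0.617 , -0.0038])]
blue 334 [352.82 103.98] [342  93  22  23] [array([ 0.5832, -0.0307]), array([ 0.5866, -0.0352]), array([ 0.5869, -0.0356])]
red 292 [312.39 130.65] [302 120  21  22] [array([ 0.5665, -0.0049]), array([ 0.566 , -0.0034]), array([ 0.566 , -0.0033])]
red 100 [452.52 213.42] [447 208  12  12] [array([ 0.5124, -0.101 ]), array([ 0.4995, -0.1217]), array([ 0.4983, -0.1237])]
yellow 1656 [513.53 105.35] [490  84  48  44] [array([ 0.5833, -0.1337]), array([ 0.5866, -0.1619]), array([ 0.587 , -0.1646])]
yellow 384 [303.93 336.04] [301 300   7  73] [array([0.4186, 0.0011]), array([0.3841, 0.0039]), array([0.3808, 0.0042])]
yellow 339 [339.92 337.57] [337 300   7  73] [array([ 0.4176, -0.0257]), array([ 0.3828, -0.0291]), array([ 0.3795, -0.0294])]
yellow 5980 [309.65 395.56] [ 38 385 474  19] [array([ 0.3676, -0.0032]), array([ 0.3212, -0.0014]), array([ 0.3169, -0.0012])]
```

View pics/w1.png

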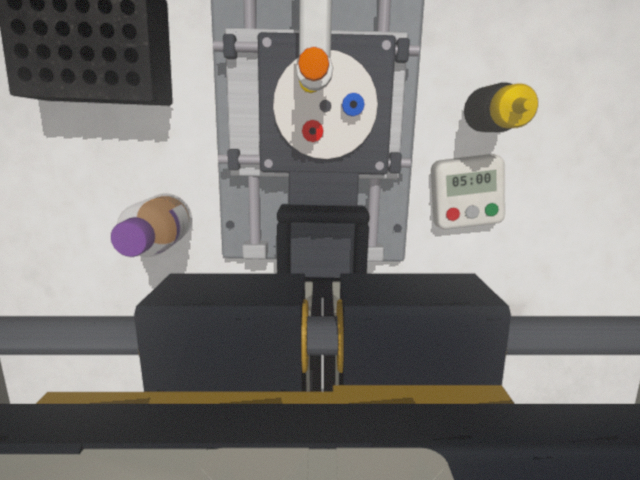

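Wrist view: cap (313,63), blue dot (353,104), red dot (313,131), disc centre dot (325,105) and the well's front rim outer corners at (278,206) and (368,206). The pin is near (0.607,-0.005), agreeing with the top view.

Run:
```python
from h import *
c=dict(np.load("w1.npz")); h=cv2.cvtColor(c["frame"],cv2.COLOR_RGB2HSV)
w=((h[:,:,1]<40)&(h[:,:,2]>140)).astype(np.uint8)
for n,(u,v) in dict(blue=(353,104),red=(313,131),ctr=(325,105)).items():
    g=255.-c["frame"][v-6:v+7,u-6:u+7].max(2); g=np.clip(g-np.percentile(g,75),0,None);yy,xx=np.mgrid[-6:7,-6:7]
    p=(u+(g*xx).sum()/g.sum(),v+(g*yy).sum()/g.sum()); print(n,np.round(p,1),[onz(c,*p,z).round(4)[:2] for z in(.048,.051,.055)])
for z in(.05,.055,.06,.065): 
    a,b=onz(c,278,206,z),onz(c,368,206,z); print(z,np.linalg.norm(a-b).round(4),((a+b)/2-[.038,0,0]).round(4))
L=[onz(c,u,v,.012).round(4)[:2] for u,v in((211,0),(219,260),(424,0),(407,262))];print(L)
```

```text
blue [353.  103.8] [array([ 0.587 , -0.0358]), array([ 0.5869, -0.0356]), array([ 0.5866, -0.0353])]
red [312.1 130.6] [array([ 0.566, -0.003]), array([ 0.5661, -0.0031]), array([ 0.5661, -0.0032])]
ctr [323.  104.9] [array([ 0.586 , -0.0118]), array([ 0.5859, -0.0118]), array([ 0.5857, -0.0118])]
0.05 0.0764 [ 0.4662 -0.0125  0.05  ]
0.055 0.0753 [ 0.4671 -0.0125  0.055 ]
0.06 0.0742 [ 0.468  -0.0124  0.06  ]
0.065 0.0731 [ 0.469  -0.0124  0.065 ]
[array([0.6702, 0.0822]), array([0.4428, 0.0884]), array([ 0.6717, -0.0951]), array([ 0.4423, -0.0952])]
```

{"op": "carry_out", "data": {
  "commands": [-0.4,0,-0.7,0,1,-0.4,0,-0.7,0,1,0,0,-0.7,0,1,0,0,-0.7,0,1,0,0,-0.5,0,1,0,0,-0.4,0,1,0,0,-0.3,0,1,0,0,0,0,1]
}}

```text
time_s: 2.8
tcp_pos: [0.4653, -0.0099, 0.0698]
eef_rot: [179.9, 0.2, 0.7]
contact_force: [-0.1, 0.3, -0.9]
gripper_width: 0.0004
```

{"op": "carry_out", "data": {
  "commands": [0,0,-0.1,0,1,0,0,-0.1,0,1,0,0,0,0,1]
}}

```text
time_s: 3.1
tcp_pos: [0.4666, -0.0103, 0.0633]
eef_rot: [-180.0, -0.0, 0.6]
contact_force: [-1.0, -0.7, 0.1]
gripper_width: 0.0005
```

{"op": "carry_out", "data": {
  "commands": [0,0.2,0,0,1,0,0.2,0,0,1,0,0.2,0,0,1,0,0.2,0,0,1]
}}

```text
time_s: 3.5
tcp_pos: [0.4668, 0.0224, 0.0634]
eef_rot: [-180.0, -0.0, 0.6]
contact_force: [0.6, -0.4, 0.6]
gripper_width: 0.0005
```

```bash
cat >> h.py <<'E'
def pucks(n,v=1):
    c,s=wrist(); save(c,n); np.savez(n+".npz",**c)
    print(s["time_s"],s["tcp_pos"].round(4),s["contact_force"].round(1))
    for col,z in(("orange",.118),("blue",.055),("red",.05),("yellow",.053)):
        for a,p,b in blobs(c,col,(0,0,640,300),150): print(col,a,p,b,onz(c,*p,z).round(4)[:2])
E
python3 -c "
from h import *
pucks('w2')"
```

```text
3.5 [0.4668 0.0224 0.0634] [ 0.6 -0.4  0.6]
blue 790 [471.98   8.48] [450   0  49  22] [ 0.5808 -0.0336]
red 1392 [386.99  52.69] [366  29  43  48] [ 0.5659 -0.003 ]
red 377 [619.32 220.12] [607 209  25  23] [ 0.4988 -0.1091]
```

View pics/w2.png

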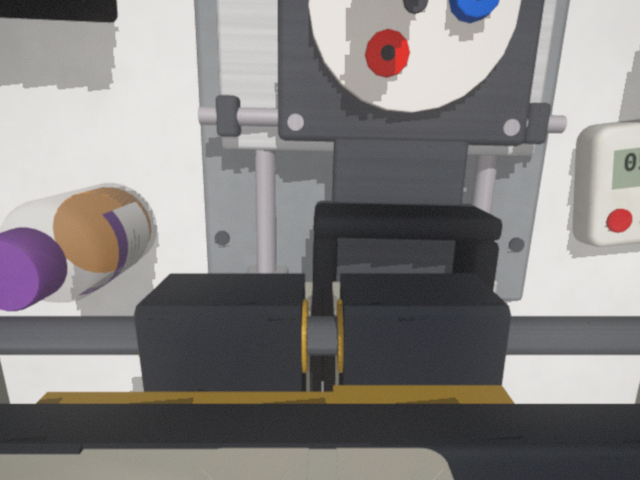

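Wrist view: the well spans columns 316–500 at its front wall and hasn't moved. The fingers are over its left wall, so the tips passed above the rim. I'll triangulate the rim height.

```bash
cat >> h.py <<'E'
def tri2(A,a,B,b):
    o1,d1=ray(A,*a);o2,d2=ray(B,*b);s=np.linalg.lstsq(np.c_[d1,-d2],o2-o1,rcond=None)[0]
    p,q=o1+d1*s[0],o2+d2*s[1];return ((p+q)/2).round(4),np.linalg.norm(p-q).round(4)
E
python3 - <<'E'
from h import *
A=dict(np.load("w1.npz"));B=dict(np.load("w2.npz"));S=dict(np.load("scene.npz"))
for a,b in(((278,206),(314,205)),((368,206),(500,213)),((313,131),(388,52.5))): print(tri2(A,a,B,b))
for z in(.03,.04,.05,.06): 
    a,b=onz(B,314,205,z),onz(B,500,212,z);print(z,a.round(4),b.round(4),np.linalg.norm(a-b))
I=np.hstack([cv2.resize(A["frame"][190:280,260:390],None,fx=3,fy=3,interpolation=2),cv2.resize(S["frame"][255:345,310:440],None,fx=3,fy=3,interpolation=2)])
cv2.imwrite("pics/mix.png",I[:,:,::-1])
E
```

```text
(array([0.504 , 0.0257, 0.05  ]), np.float64(0.0002))
(array([ 0.5061, -0.0488,  0.0663]), np.float64(0.0028))
(array([ 0.5659, -0.0036,  0.0496]), np.float64(0.0005))
0.03 [0.5004 0.0261 0.03  ] [ 0.498  -0.0648  0.03  ] 0.09090588707437922
0.04 [0.5023 0.0259 0.04  ] [ 0.4999 -0.0604  0.04  ] 0.08631900556376465
0.05 [0.5041 0.0257 0.05  ] [ 0.5019 -0.056   0.05  ] 0.08173212405315008
0.06 [0.5059 0.0256 0.06  ] [ 0.5038 -0.0516  0.06  ] 0.07714524254253553
```

View pics/mix.png

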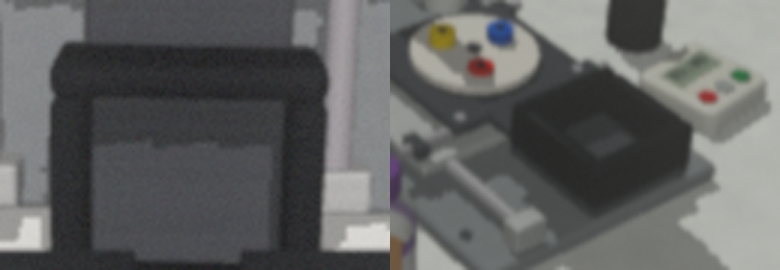

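Run:
```python
from h import *
c=cams.capture("scene");np.savez("scene2.npz",**c)
s=telemetry.get_state();print(s["tcp_pos"],s["contact_force"],proj(c,s["tcp_pos"]),proj(c,s["tcp_pos"]-[0,0,.022]))
cv2.imwrite("pics/s2.png",cv2.resize(c["frame"][190:360,290:460],None,fx=3.5,fy=3.5,interpolation=2)[:,:,::-1])
for col in("orange","blue","red","yellow"): print(col,[b[:2] for b in blobs(c,col,(250,215,420,350))])
```

```text
[0.46692358 0.02256627 0.06341411] [ 0.51360581 -0.19070824 -0.08436717] [365.93992361 302.66954927] [365.03135404 312.73068989]
orange [(np.int32(49), array([328.45, 238.35]))]
blue []
red [(np.int32(8), array([415.38, 286.75]))]
yellow [(np.int32(45), array([371.42, 262.02])), (np.int32(8), array([384.  , 266.38])), (np.int32(14), array([365.43, 274.57]))]
```

View pics/s2.png

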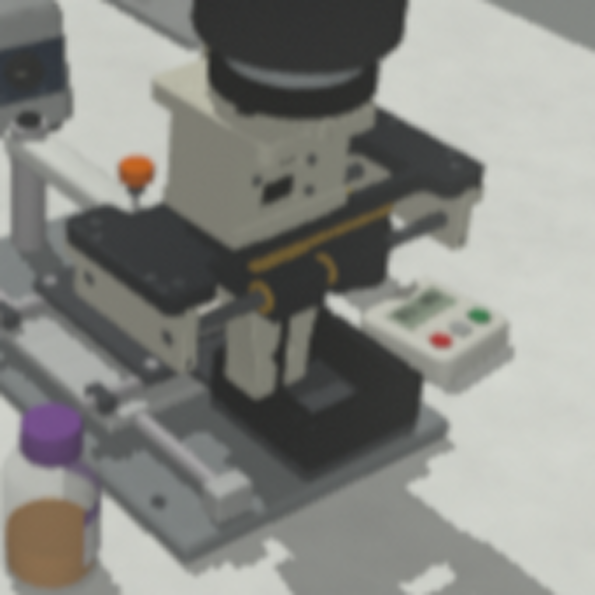

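Run:
```python
from h import *
S=dict(np.load("scene2.npz"))
def ony(c,u,v,y): o,d=ray(c,u,v); return o+d*(y-o[1])/d[1]
P=lambda u,v:(290+u/3.5,190+v/3.5)
print("block bottom",ony(S,*P(190,370),.119),ony(S,*P(75,265),.119))
print("finger bottom",[ony(S,*P(u,v),y).round(4) for u,v in((230,380),(275,400)) for y in (.0224,.0424)])
print("finger2 bottom",[ony(S,*P(u,v),y).round(4) for u,v in((288,383),(305,385)) for y in (.0224,.002)])
print("rim corners", [onz(S,*P(u,v),.064).round(4) for u,v in((213,378),(310,455),(420,375))])
A=dict(np.load("w1.npz"));print("bottle cap",onz(A,133,238,.088)); print("tip proj",proj(S,np.array([.467,.0224,.0414])))
```

```text
block bottom [0.41435949 0.119      0.15200688] [0.49621107 0.119      0.15987272]
finger bottom [array([0.4935, 0.0224, 0.0555]), array([0.472 , 0.0424, 0.0776]), array([0.4604, 0.0224, 0.064 ]), array([0.4402, 0.0424, 0.0858])]
finger2 bottom [array([0.4527, 0.0224, 0.0792]), array([0.473 , 0.002 , 0.0577]), array([0.4414, 0.0224, 0.0851]), array([0.4612, 0.002 , 0.0638])]
rim corners [array([0.4913, 0.0359, 0.064 ]), array([0.4196, 0.0367, 0.064 ]), array([ 0.4344, -0.0506,  0.064 ])]
bottle cap [0.48500238 0.1340153  0.088     ]
tip proj [365.07397721 312.6798671 ]
```

{"op": "carry_out", "data": {
  "commands": [0,0,0.2,0,1,0,-0.25,0,0,1,0,-0.25,0,0,1,0,-0.25,0,0,1,0,-0.1,0,0,1,0,0,0,0,1,0,0,0,0,1]
}}

```text
time_s: 4.3
tcp_pos: [0.4666, -0.0129, 0.0712]
eef_rot: [180.0, 0.0, 0.5]
contact_force: [-0.4, -0.5, 0.6]
gripper_width: 0.0005
```

{"op": "carry_out", "data": {
  "commands": [0,0,-0.2,0,1,0,0,-0.2,0,1,0,0,-0.1,0,1,0,0,0,0,1]
}}

```text
time_s: 4.7
tcp_pos: [0.4659, -0.0126, 0.0502]
eef_rot: [180.0, 0.1, 0.6]
contact_force: [1.0, -0.0, -0.5]
gripper_width: 0.0005
```

{"op": "carry_out", "data": {
  "commands": [0,0,-0.1,0,1,0,0,-0.1,0,1,0,0,0,0,1]
}}

```text
time_s: 5.0
tcp_pos: [0.4663, -0.0126, 0.0428]
eef_rot: [180.0, 0.0, 0.6]
contact_force: [-0.2, -0.9, 0.5]
gripper_width: 0.0002
```

{"op": "carry_out", "data": {
  "commands": [0,0,-0.1,0,1,0,0,0,0,1]
}}

```text
time_s: 5.2
tcp_pos: [0.4664, -0.0126, 0.0389]
eef_rot: [180.0, 0.0, 0.6]
contact_force: [0.3, -0.8, 0.4]
gripper_width: 0.0006
```

{"op": "carry_out", "data": {
  "commands": [0,0.2,0,0,1,0,0.2,0,0,1,0,0.2,0,0,1,0,0,0,0,1]
}}

```text
time_s: 5.6
tcp_pos: [0.4669, 0.0125, 0.0394]
eef_rot: [-180.0, -0.0, 0.6]
contact_force: [-0.5, 0.5, 0.5]
gripper_width: 0.001
```

```bash
python3 -c "
from h import *
pucks('w3')"
```

```text
5.6 [0.4669 0.0125 0.0394] [-0.5  0.5  0.5]
red 1913 [331.41  39.23] [307  12  50  56] [0.5661 0.0099]
red 350 [630.6  232.03] [620 219  20  26] [ 0.4995 -0.1064]
```

{"op": "carry_out", "data": {
  "commands": [0,0.14,0,0,1,0,0.14,0,0,1,0,0.14,0,0,1,0,0,0,0,1,0.2,0,0,0,1,0.2,0,0,0,1,0.2,0,0,0,1,0,0,0,0,1]
}}

```text
time_s: 6.45
tcp_pos: [0.4918, 0.0283, 0.0391]
eef_rot: [180.0, -0.0, 0.6]
contact_force: [-0.1, 0.0, 0.0]
gripper_width: 0.0002
```

```bash
python3 -c "
from h import *
pucks('w4')"
```

```text
6.45 [0.4918 0.0283 0.0391] [-0.1  0.   0. ]
blue 1885 [424.46  26.4 ] [399   0  56  52] [ 0.5942 -0.0048]
red 1772 [329.24  86.37] [305  60  49  53] [0.5759 0.0261]
```

{"op": "carry_out", "data": {
  "commands": [0.1,0.02,0,0,1,0.1,0,0,0,1,0.07,0,0,0,1,0,0,0,0,1]
}}

```text
time_s: 6.9
tcp_pos: [0.5014, 0.0287, 0.039]
eef_rot: [180.0, 0.0, 0.6]
contact_force: [-2.4, -2.9, -1.5]
gripper_width: 0.0006
```

```bash
python3 -c "
from h import *
pucks('w5')
c=cams.capture('scene');np.savez('scene3.npz',**c)
for col in('orange','blue','red','yellow'): print(col,[b[:2] for b in blobs(c,col,(250,215,420,350))])"
```

```text
6.9 [0.5014 0.0287 0.039 ] [-2.4 -2.9 -1.5]
blue 505 [415.08  39.78] [400  18  43  35] [ 0.5998 -0.0015]
red 1766 [330.61  87.23] [306  61  50  53] [0.5852 0.026 ]
orange []
blue []
red [(np.int32(7), array([415.29, 286.57]))]
yellow [(np.int32(51), array([354.88, 265.49])), (np.int32(14), array([347.57, 277.86]))]
```

{"op": "carry_out", "data": {
  "commands": [0.03,0.03,0,0,1,0.01,0,0,0,1,0,0,0,0,1,-0.2,-0.15,0,0,1,-0.1,-0.1,0.2,0,1,0,0,0.8,0,1,0,0,1,0,1,0.2,-0.2,1,0,1]
}}

```text
time_s: 7.8
tcp_pos: [0.4988, 0.0125, 0.1619]
eef_rot: [-180.0, -0.1, 0.6]
contact_force: [1.9, 0.4, -0.5]
gripper_width: 0.0004
```

{"op": "carry_out", "data": {
  "commands": [0.1,-0.3,1,0,1,0,-0.2,0.8,0,1,0,0,0,0,1,0,0,0,0,1]
}}

```text
time_s: 8.2
tcp_pos: [0.5035, -0.0077, 0.2329]
eef_rot: [-179.9, -0.2, 0.6]
contact_force: [-0.2, 0.7, -0.7]
gripper_width: 0.0005
```

```bash
python3 -c "
from h import *
pucks('w6')
c=cams.capture('scene');np.savez('scene4.npz',**c)
for col in('orange','blue','red','yellow'): print(col,[b[:2] for b in blobs(c,col,(250,215,420,350))])
a=cv2.resize(c['frame'][220:295,290:380],None,fx=6,fy=6,interpolation=2)
cv2.imwrite('pics/s4.png',a[:,:,::-1])"
```

```text
8.2 [ 0.5035 -0.0077  0.2329] [-0.2  0.7 -0.7]
orange 713 [319.34  73.04] [305  58  29  32] [ 0.6073 -0.0053]
red 324 [279.44 111.52] [269 101  21  22] [0.5864 0.0272]
yellow 415 [275.67  60.06] [265  48  23  25] [0.6244 0.0292]
yellow 1612 [516.28 113.6 ] [493  93  47  43] [ 0.5866 -0.1624]
orange [(np.int32(41), array([328.41, 238.24]))]
blue [(np.int32(31), array([327.16, 266.13]))]
red [(np.int32(33), array([320.58, 277.06])), (np.int32(7), array([415.29, 286.57]))]
yellow [(np.int32(166), array([393.43, 243.48])), (np.int32(56), array([308.12, 266.5 ]))]
```

View pics/s4.png

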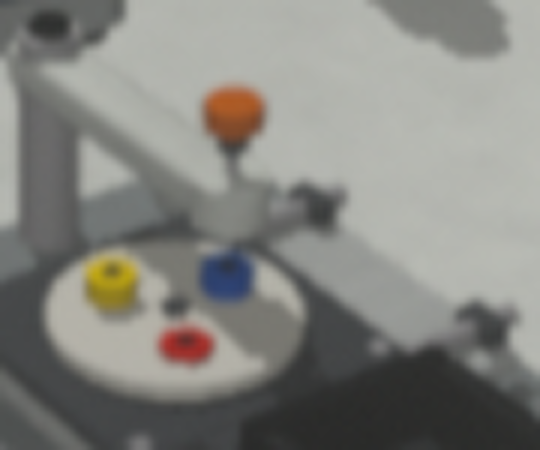

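Scene crop: the pin comes down onto the blue dot (crop 228,265). Wrist view puts the red dot within 0.5 mm of its target. Next is moving over the cap.

{"op": "carry_out", "data": {
  "commands": [0.7,0.07,0,0,1,0.7,0,0,0,1,0.7,0,-0.3,0,1,0.49,0,-0.6,0,1,0,0,-0.5,0,1,0,0,-0.4,0,1,0,0,-0.2,0,1,0,0,0,0,1]
}}

```text
time_s: 9.1
tcp_pos: [0.6055, -0.005, 0.1493]
eef_rot: [179.9, 0.2, 0.6]
contact_force: [0.6, -0.4, 0.1]
gripper_width: 0.0007
```

{"op": "carry_out", "data": {
  "commands": [0,0,-0.1,0,1,0,0,0,0,1]
}}

```text
time_s: 9.3
tcp_pos: [0.6068, -0.0048, 0.1476]
eef_rot: [-180.0, -0.0, 0.6]
contact_force: [-0.4, 0.9, -0.2]
gripper_width: 0.0009
```

{"op": "carry_out", "data": {
  "commands": [0,0,-0.1,0,1,0,0,0,0,1]
}}

```text
time_s: 9.5
tcp_pos: [0.6065, -0.0049, 0.1433]
eef_rot: [-180.0, -0.0, 0.6]
contact_force: [-0.3, 0.0, 0.5]
gripper_width: 0.0005
```

{"op": "carry_out", "data": {
  "commands": [0,0,-0.1,0,1,0,0,-0.05,0,1,0,0,-0.05,0,1,0,0,0,0,1]
}}

```text
time_s: 9.9
tcp_pos: [0.6064, -0.005, 0.1349]
eef_rot: [180.0, 0.0, 0.6]
contact_force: [0.7, -0.4, 0.3]
gripper_width: 0.0002
```

{"op": "carry_out", "data": {
  "commands": [0,0,-0.03,0,1,0,0,0,0,1]
}}

```text
time_s: 10.1
tcp_pos: [0.6066, -0.005, 0.1339]
eef_rot: [180.0, 0.0, 0.6]
contact_force: [-0.0, -0.4, -0.3]
gripper_width: 0.0005
```

{"op": "carry_out", "data": {
  "commands": [0,0,-0.03,0,1,0,0,0,0,1]
}}

```text
time_s: 10.3
tcp_pos: [0.6066, -0.0049, 0.1328]
eef_rot: [180.0, 0.0, 0.6]
contact_force: [-0.7, -0.3, -0.6]
gripper_width: 0.0007
```

{"op": "carry_out", "data": {
  "commands": [0,0,-0.03,0,1,0,0,0,0,1]
}}

```text
time_s: 10.5
tcp_pos: [0.6066, -0.005, 0.1315]
eef_rot: [180.0, 0.0, 0.6]
contact_force: [-0.1, -0.1, 0.0]
gripper_width: 0.0004
```

```bash
python3 -c "
from h import *
c=cams.capture('scene')
print([b for b in blobs(c,'orange',(250,215,420,350))],proj(c,np.array([.6073,-.005,.118])),proj(c,np.array([.6073,-.005,.108])))
a=cv2.resize(c['frame'][180:300,270:400],None,fx=5,fy=5,interpolation=2)
cv2.imwrite('pics/s5.png',a[:,:,::-1])"
```

```text
[(np.int32(44), array([328.27, 238.43]), array([325, 236,   8,   7], dtype=int32))] [329.64061521 236.67478322] [329.45696171 241.2410561 ]
```

View pics/s5.png

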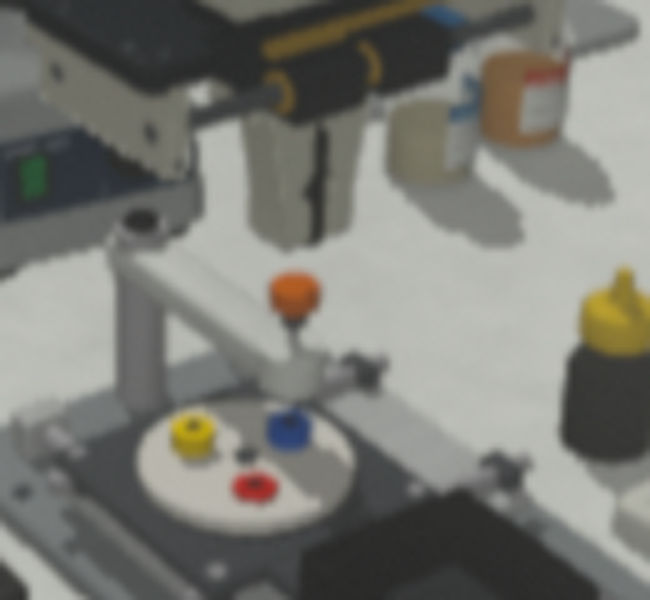

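Scene view: fingertips (crop 295,245) are still about 14 mm above the cap top (crop 295,280). The tips therefore end roughly at TCP height, and the cap has not been touched.

{"op": "carry_out", "data": {
  "commands": [0,0,-0.1,0,1,0,0,-0.1,0,1,0,0,0,0,1]
}}

```text
time_s: 10.85
tcp_pos: [0.6061, -0.005, 0.1228]
eef_rot: [180.0, 0.1, 0.6]
contact_force: [-0.2, -0.4, -0.4]
gripper_width: 0.0005
```

{"op": "carry_out", "data": {
  "commands": [0,0,-0.05,0,1,0,0,-0.05,0,1,0,0,0,0,1]
}}

```text
time_s: 11.15
tcp_pos: [0.6065, -0.005, 0.1193]
eef_rot: [180.0, 0.0, 0.6]
contact_force: [-0.2, 0.1, -0.3]
gripper_width: 0.0006
```

{"op": "carry_out", "data": {
  "commands": [0,0,-0.05,0,1,0,0,-0.05,0,1,0,0,0,0,1]
}}

```text
time_s: 11.45
tcp_pos: [0.6065, -0.005, 0.1153]
eef_rot: [180.0, 0.0, 0.6]
contact_force: [-0.1, -0.2, 0.6]
gripper_width: 0.0006
```

{"op": "carry_out", "data": {
  "commands": [0,0,-0.05,0,1,0,0,0,0,1]
}}

```text
time_s: 11.65
tcp_pos: [0.6065, -0.0049, 0.1134]
eef_rot: [180.0, 0.0, 0.6]
contact_force: [0.1, 0.1, -0.3]
gripper_width: 0.0001
```

```bash
python3 -c "
from h import *
c=cams.capture('scene')
print([b for b in blobs(c,'orange',(250,215,420,350))])
a=cv2.resize(c['frame'][180:300,270:400],None,fx=5,fy=5,interpolation=2)
cv2.imwrite('pics/s6.png',a[:,:,::-1])"
```

```text
[(np.int32(19), array([328.79, 240.26]), array([325, 239,   8,   4], dtype=int32))]
```

View pics/s6.png

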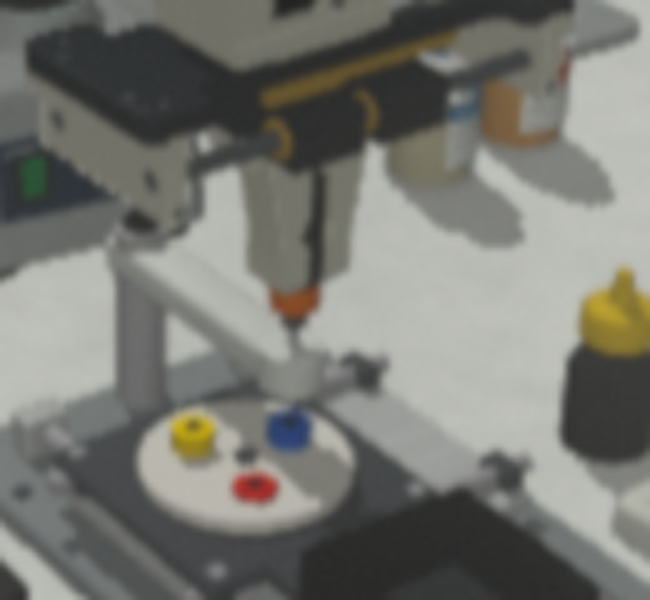

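{"op": "carry_out", "data": {
  "commands": [0,0,-0.03,0,1,0,0,-0.03,0,1,0,0,0,0,1]
}}

```text
time_s: 12.0
tcp_pos: [0.6066, -0.005, 0.1111]
eef_rot: [180.0, 0.0, 0.6]
contact_force: [0.2, -0.2, 0.6]
gripper_width: 0.0003
```

{"op": "carry_out", "data": {
  "commands": [0,0,-0.03,0,1,0,0,-0.03,0,1,0,0,0,0,1]
}}

```text
time_s: 12.3
tcp_pos: [0.6067, -0.0049, 0.1088]
eef_rot: [180.0, -0.0, 0.6]
contact_force: [-0.8, 0.1, 0.9]
gripper_width: 0.0006
```

{"op": "carry_out", "data": {
  "commands": [0,0,-0.03,0,1,0,0,-0.02,0,1,0,0,0,0,1]
}}

```text
time_s: 12.6
tcp_pos: [0.6067, -0.005, 0.1068]
eef_rot: [180.0, -0.0, 0.6]
contact_force: [1.0, -0.2, 0.4]
gripper_width: 0.0003
```

```bash
cat >> h.py <<'E'
def cap():
    f=[]
    for i in range(3):
        c=cams.capture("scene"); f.append(telemetry.get_state()["contact_force"][2])
    h=cv2.cvtColor(c["frame"],cv2.COLOR_RGB2HSV); print(np.round(f,1),[(b[0],b[1],b[2]) for b in blobs(c,"orange",(250,215,420,350))])
    np.savez("sc.npz",**c); print(c["frame"][236:252,328].tolist())
E
python3 -c "
from h import *
cap();print(np.load('scene4.npz')['frame'][234:252,328].tolist())"
```

```text
[1.5 0.5 1.2] [(np.int32(9), array([329.  , 242.67]), array([327, 242,   5,   3], dtype=int32))]
[[117, 117, 106], [117, 117, 106], [117, 117, 107], [115, 114, 103], [115, 107, 94], [122, 92, 71], [132, 79, 48], [131, 74, 40], [119, 71, 43], [94, 66, 52], [74, 68, 64], [85, 86, 84], [105, 106, 104], [117, 118, 114], [123, 124, 120], [127, 129, 125]]
[[175, 140, 119], [172, 104, 67], [172, 91, 40], [172, 90, 38], [167, 89, 40], [151, 83, 41], [136, 77, 43], [128, 74, 43], [119, 72, 47], [96, 68, 54], [74, 68, 64], [81, 82, 81], [102, 103, 102], [115, 115, 113], [120, 120, 118], [127, 128, 124], [133, 134, 130], [133, 135, 130]]
```

{"op": "carry_out", "data": {
  "commands": [0,0,-0.03,0,1,0,0,-0.03,0,1,0,0,0,0,1]
}}

```text
time_s: 13.05
tcp_pos: [0.6067, -0.005, 0.1043]
eef_rot: [180.0, -0.0, 0.6]
contact_force: [0.3, -0.4, 0.4]
gripper_width: 0.0006
```

{"op": "carry_out", "data": {
  "commands": [0,0,-0.03,0,1,0,0,0,0,1]
}}

```text
time_s: 13.25
tcp_pos: [0.6067, -0.0049, 0.1031]
eef_rot: [180.0, 0.0, 0.6]
contact_force: [0.6, -0.2, 1.2]
gripper_width: 0.0005
```

{"op": "carry_out", "data": {
  "commands": [0,0,-0.02,0,1,0,0,0,0,1]
}}

```text
time_s: 13.45
tcp_pos: [0.6067, -0.0049, 0.1024]
eef_rot: [180.0, -0.0, 0.6]
contact_force: [-0.2, 0.5, 1.1]
gripper_width: 0.0005
```

{"op": "carry_out", "data": {
  "commands": [0,0,-0.02,0,1,0,0,0,0,1]
}}

```text
time_s: 13.65
tcp_pos: [0.6067, -0.005, 0.1018]
eef_rot: [180.0, -0.0, 0.6]
contact_force: [-1.0, -0.1, 3.7]
gripper_width: 0.0002
```

{"op": "carry_out", "data": {
  "commands": [0,0,-0.02,0,1,0,0,0,0,1]
}}

```text
time_s: 13.85
tcp_pos: [0.6068, -0.005, 0.1013]
eef_rot: [180.0, -0.0, 0.6]
contact_force: [-1.9, -0.4, 5.4]
gripper_width: 0.0003
```

{"op": "carry_out", "data": {
  "commands": [0,0,-0.01,0,1,0,0,0,0,1]
}}

```text
time_s: 14.05
tcp_pos: [0.6068, -0.005, 0.1011]
eef_rot: [180.0, -0.0, 0.6]
contact_force: [-1.3, -0.7, 6.8]
gripper_width: 0.0007
```

{"op": "carry_out", "data": {
  "commands": [0,0,-0.01,0,1,0,0,0,0,1,0,0,0,0,1]
}}

```text
time_s: 14.35
tcp_pos: [0.6068, -0.005, 0.1009]
eef_rot: [180.0, -0.0, 0.6]
contact_force: [-1.7, 0.5, 7.6]
gripper_width: 0.0003
```

{"op": "carry_out", "data": {
  "commands": [0,0,0,0,1,0,0,0,0,1,0,0,0,0,1,0,0,0,0,1,0,0,0,0,1,0,0,0,0,1,0,0,0,0,1,0,0,0,0,1]
}}

```text
time_s: 15.15
tcp_pos: [0.6068, -0.005, 0.1009]
eef_rot: [180.0, -0.0, 0.6]
contact_force: [-1.8, 0.7, 7.5]
gripper_width: 0.0005
```

{"op": "carry_out", "data": {
  "commands": [0,0,0,0,1,0,0,0,0,1,0,0,0.2,0,1,0,0,0.4,0,1,0,0,0.8,0,1,0,0,1,0,1,-0.4,0,1,0,1,-0.8,0,0,0,1]
}}

```text
time_s: 15.95
tcp_pos: [0.5621, -0.0047, 0.2414]
eef_rot: [-180.0, -0.5, 0.6]
contact_force: [-0.7, 1.6, -0.0]
gripper_width: 0.0005
```

{"op": "carry_out", "data": {
  "commands": [-0.8,0,0,0,1,-0.6,0,0,0,1,0,0,0,0,1,0,0,0,0,1]
}}

```text
time_s: 16.35
tcp_pos: [0.5026, -0.0048, 0.2367]
eef_rot: [-180.0, -0.1, 0.6]
contact_force: [0.2, 0.5, -0.0]
gripper_width: 0.0005
```

```bash
python3 -c "
from h import *
pucks('w7'); cap()"
```

```text
16.35 [ 0.5026 -0.0048  0.2367] [ 0.2  0.5 -0. ]
orange 697 [323.73  71.79] [310  57  29  31] [ 0.6073 -0.0052]
red 316 [283.11 109.88] [273  99  21  22] [0.5864 0.0273]
yellow 404 [279.65  58.86] [269  47  22  25] [0.6244 0.0292]
yellow 1589 [517.8  112.05] [495  91  47  43] [ 0.5867 -0.1624]
[-0.2 -0.4 -0.6] [(np.int32(41), array([328.41, 238.24]), array([325, 236,   8,   6], dtype=int32))]
[[172, 92, 40], [172, 91, 40], [166, 89, 40], [151, 83, 41], [136, 77, 43], [129, 74, 44], [118, 72, 47], [96, 68, 54], [72, 67, 63], [81, 82, 81], [102, 103, 101], [115, 116, 114], [120, 120, 118], [127, 129, 124], [132, 135, 130], [133, 135, 130]]
```

Blue is done: held about 7.5 N for over 1 s, and the cap is up again. Yellow needs a stage shift of about (-16.8,-34.2) mm, so the red target becomes (0.5696,-0.007).

{"op": "carry_out", "data": {
  "commands": [-0.4,0.57,-0.7,0,1,0,0,-0.8,0,1,0,0,-0.8,0,1,0,0,-0.8,0,1,0,0,-0.7,0,1,0,0,-0.6,0,1,0,0,-0.5,0,1,0,0,0,0,1]
}}

```text
time_s: 17.35
tcp_pos: [0.485, 0.0171, 0.0372]
eef_rot: [179.9, 0.3, 0.5]
contact_force: [-0.0, 0.2, 0.2]
gripper_width: 0.0004
```

{"op": "carry_out", "data": {
  "commands": [0,-0.2,0,0,1,0,-0.2,0,0,1,0,-0.2,0,0,1,0,-0.2,0,0,1,0,-0.2,0,0,1,0,-0.1,0,0,1,0,0,0,0,1]
}}

```text
time_s: 18.05
tcp_pos: [0.4872, -0.0268, 0.0409]
eef_rot: [-180.0, -0.1, 0.5]
contact_force: [1.2, -0.3, 0.1]
gripper_width: 0.0002
```

```bash
python3 -c "
from h import *
pucks('w8')"
```

```text
18.05 [ 0.4872 -0.0268  0.0409] [ 1.2 -0.3  0.1]
red 1866 [267.99  41.2 ] [243  14  51  55] [ 0.5859 -0.0077]
red 451 [541.93 269.98] [529 258  27  25] [ 0.5033 -0.1148]
```

{"op": "carry_out", "data": {
  "commands": [0,0.1,0,0,1,-0.2,0,0,0,1,-0.2,0,0,0,1,-0.2,0,0,0,1,-0.15,0,0,0,1,0,0,0,0,1,0.2,0.1,0,0,1]
}}

```text
time_s: 18.8
tcp_pos: [0.4632, -0.0185, 0.04]
eef_rot: [180.0, 0.1, 0.6]
contact_force: [0.4, -0.6, -0.6]
gripper_width: 0.0002
```

{"op": "carry_out", "data": {
  "commands": [0.1,0,0.3,0,1,0,0,0.8,0,1,0.2,0.2,1,0,1,0.4,0.2,1,0,1,0.2,0,1,0,1,0,0,0.8,0,1,0,0,0,0,1,0,0,0,0,1]
}}

```text
time_s: 19.6
tcp_pos: [0.5009, -0.0019, 0.2363]
eef_rot: [-180.0, -0.0, 0.6]
contact_force: [-0.2, 0.5, -1.2]
gripper_width: 0.0001
```

```bash
python3 -c "
from h import *
pucks('w9')
c=cams.capture('scene')
for col in('orange','blue','red','yellow'): print(col,[b[:2] for b in blobs(c,col,(250,215,420,350))])
cv2.imwrite('pics/s9.png',cv2.resize(c['frame'][220:295,290:380],None,fx=6,fy=6,interpolation=2)[:,:,::-1])"
```

```text
19.6 [ 0.5009 -0.0019  0.2363] [-0.2  0.5 -1.2]
orange 701 [328.22  68.69] [314  53  29  32] [ 0.6074 -0.0052]
blue 334 [369.55  99.46] [359  89  22  22] [ 0.593  -0.0392]
red 293 [329.23 125.71] [319 116  21  21] [ 0.5726 -0.0075]
yellow 1606 [522.   109.59] [499  89  47  43] [ 0.5867 -0.1624]
orange [(np.int32(41), array([328.41, 238.24]))]
blue [(np.int32(40), array([346.  , 262.95]))]
red [(np.int32(24), array([339.58, 274.83])), (np.int32(7), array([415.29, 286.57]))]
yellow [(np.int32(166), array([393.43, 243.48])), (np.int32(51), array([326.53, 264.8 ]))]
```

View pics/s9.png

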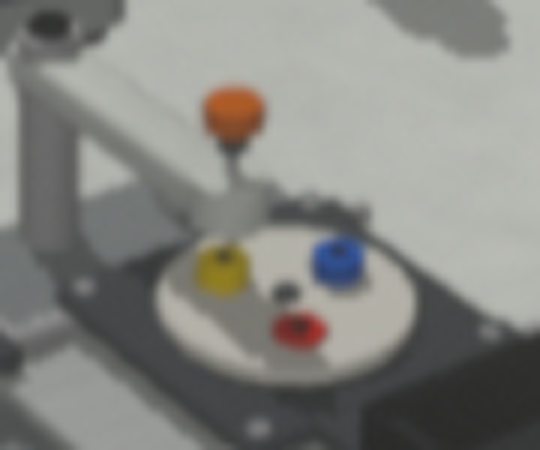

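Scene crop: the yellow dot (223,257) sits left of the pin (232,240), which matches the wrist reading that 3 mm more is needed in -x.

{"op": "carry_out", "data": {
  "commands": [-0.41,-0.18,-0.7,0,1,-0.41,-0.19,-0.8,0,1,0,0,-0.8,0,1,0,0,-0.8,0,1,0,0,-0.7,0,1,0,0,-0.6,0,1,0,0,-0.5,0,1,0,0,0,0,1]
}}

```text
time_s: 20.5
tcp_pos: [0.4652, -0.0179, 0.0369]
eef_rot: [179.9, 0.4, 0.5]
contact_force: [0.3, -1.4, 0.4]
gripper_width: 0.0005
```

{"op": "carry_out", "data": {
  "commands": [0,0,0,0,1,-0.1,0,0,0,1,-0.1,0,0,0,1,-0.1,0,0,0,1,-0.05,0,0,0,1,0,0,0,0,1,0,0,0,0,1]
}}

```text
time_s: 21.2
tcp_pos: [0.4541, -0.0168, 0.0404]
eef_rot: [-180.0, -0.0, 0.6]
contact_force: [1.6, -0.1, 0.8]
gripper_width: 0.0006
```

{"op": "carry_out", "data": {
  "commands": [0.2,0,0,0,1,0.1,0,0.3,0,1,0,0,0.8,0,1,0.3,0.1,1,0,1,0.4,0.2,1,0,1,0.2,0,1,0,1,0,0,0.8,0,1,0,0,0,0,1]
}}

```text
time_s: 22.0
tcp_pos: [0.5047, -0.0046, 0.2406]
eef_rot: [-179.9, -0.4, 0.6]
contact_force: [0.2, 1.1, -0.2]
gripper_width: 0.0004
```

{"op": "carry_out", "data": {
  "commands": [0,0,0,0,1,0,0,0,0,1]
}}

```text
time_s: 22.2
tcp_pos: [0.5012, -0.0051, 0.2348]
eef_rot: [180.0, 0.1, 0.6]
contact_force: [-0.1, -0.2, -1.1]
gripper_width: 0.0008
```

```bash
python3 -c "
from h import *
pucks('w10')
c=cams.capture('scene')
for col in('orange','blue','red','yellow'): print(col,[b[:2] for b in blobs(c,col,(250,215,420,350))])
cv2.imwrite('pics/s10.png',cv2.resize(c['frame'][220:295,290:380],None,fx=6,fy=6,interpolation=2)[:,:,::-1])"
```

```text
22.2 [ 0.5012 -0.0051  0.2348] [-0.1 -0.2 -1.1]
orange 716 [323.08  68.29] [309  53  29  32] [ 0.6073 -0.0053]
blue 328 [365.5  100.88] [355  90  22  22] [ 0.5916 -0.0392]
red 290 [325.04 127.23] [315 117  21  21] [ 0.5711 -0.0074]
yellow 1624 [518.77 109.18] [496  88  47  44] [ 0.5867 -0.1624]
orange [(np.int32(41), array([328.41, 238.24]))]
blue [(np.int32(37), array([346.22, 263.32]))]
red [(np.int32(25), array([340.12, 275.4 ])), (np.int32(7), array([415.29, 286.57]))]
yellow [(np.int32(166), array([393.43, 243.48])), (np.int32(48), array([327.04, 265.  ]))]
```

View pics/s10.png

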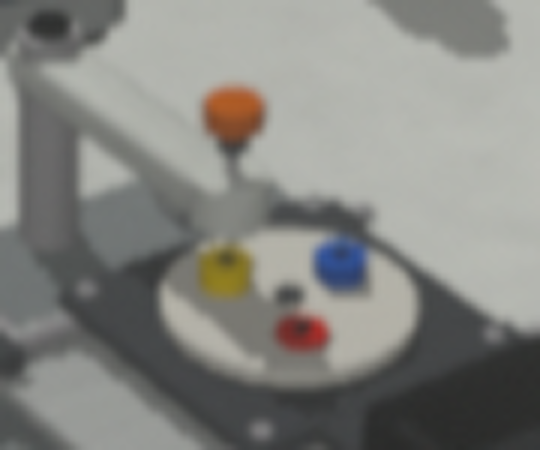

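{"op": "carry_out", "data": {
  "commands": [-0.41,-0.15,-0.7,0,1,-0.41,-0.15,-0.8,0,1,0,0,-0.8,0,1,0,0,-0.8,0,1,0,0,-0.7,0,1,0,0,-0.6,0,1,0,0,-0.5,0,1,0,0,0,0,1]
}}

```text
time_s: 23.1
tcp_pos: [0.4665, -0.0178, 0.0371]
eef_rot: [179.9, 0.4, 0.6]
contact_force: [0.0, -0.0, 0.8]
gripper_width: 0.0003
```

{"op": "carry_out", "data": {
  "commands": [0,0,0,0,1,-0.1,0,0,0,1,-0.1,0,0,0,1,-0.1,0,0,0,1,-0.09,0,0,0,1,0,0,0,0,1,0,0,0,0,1]
}}

```text
time_s: 23.8
tcp_pos: [0.4535, -0.0169, 0.0403]
eef_rot: [-180.0, -0.0, 0.6]
contact_force: [0.7, 0.2, -0.6]
gripper_width: 0.0005
```

{"op": "carry_out", "data": {
  "commands": [0.2,0,0,0,1,0.1,0,0.3,0,1,0,0,0.8,0,1,0.3,0.1,1,0,1,0.4,0.2,1,0,1,0.2,0,1,0,1,0,0,0.8,0,1,0,0,0,0,1]
}}

```text
time_s: 24.6
tcp_pos: [0.5047, -0.0046, 0.2408]
eef_rot: [-179.9, -0.4, 0.6]
contact_force: [0.5, -1.0, -0.2]
gripper_width: 0.0004
```

{"op": "carry_out", "data": {
  "commands": [0,0,0,0,1,0,0,0,0,1]
}}

```text
time_s: 24.8
tcp_pos: [0.501, -0.0051, 0.2349]
eef_rot: [180.0, 0.1, 0.6]
contact_force: [0.7, -0.4, -0.3]
gripper_width: 0.0004
```

```bash
python3 -c "
from h import *
pucks('w11')
c=cams.capture('scene')
for col in('orange','blue','red','yellow'): print(col,[b[:2] for b in blobs(c,col,(250,215,420,350))])"
```

```text
24.8 [ 0.501  -0.0051  0.2349] [ 0.7 -0.4 -0.3]
orange 715 [323.1   67.95] [309  52  29  33] [ 0.6074 -0.0053]
blue 330 [365.41 101.95] [355  91  22  23] [ 0.5907 -0.0392]
red 294 [325.02 128.25] [315 118  21  21] [ 0.5702 -0.0075]
yellow 1614 [518.73 108.89] [496  88  47  43] [ 0.5868 -0.1624]
orange [(np.int32(41), array([328.41, 238.24]))]
blue [(np.int32(38), array([346.84, 263.53]))]
red [(np.int32(27), array([340.44, 275.56])), (np.int32(7), array([415.29, 286.57]))]
yellow [(np.int32(166), array([393.43, 243.48])), (np.int32(52), array([327.44, 265.27]))]
```

{"op": "carry_out", "data": {
  "commands": [0.7,0,0,0,1,0.7,0,0,0,1,0.7,0,-0.3,0,1,0.54,0,-0.7,0,1,0,0,-0.7,0,1,0,0,-0.6,0,1,0,0,-0.4,0,1,0,0,0,0,1]
}}

```text
time_s: 25.7
tcp_pos: [0.6049, -0.0055, 0.1243]
eef_rot: [179.9, 0.4, 0.6]
contact_force: [-0.6, -0.2, -0.4]
gripper_width: 0.0005
```

{"op": "carry_out", "data": {
  "commands": [0,0,-0.1,0,1,0,0,-0.1,0,1,0,0,0,0,1]
}}

```text
time_s: 26.0
tcp_pos: [0.6071, -0.0049, 0.1203]
eef_rot: [-180.0, -0.0, 0.6]
contact_force: [-0.4, -0.0, -0.4]
gripper_width: 0.0006
```

{"op": "carry_out", "data": {
  "commands": [0,0,-0.05,0,1,0,0,-0.05,0,1,0,0,0,0,1]
}}

```text
time_s: 26.3
tcp_pos: [0.6069, -0.0049, 0.1161]
eef_rot: [-180.0, -0.0, 0.6]
contact_force: [-0.3, 1.0, 0.5]
gripper_width: 0.0007
```

{"op": "carry_out", "data": {
  "commands": [0,0,-0.05,0,1,0,0,-0.05,0,1,0,0,-0.05,0,1,0,0,-0.04,0,1,0,0,0,0,1]
}}

```text
time_s: 26.8
tcp_pos: [0.607, -0.0049, 0.1082]
eef_rot: [180.0, 0.0, 0.6]
contact_force: [-0.5, 0.2, 1.5]
gripper_width: 0.0003
```

{"op": "carry_out", "data": {
  "commands": [0,0,-0.02,0,1,0,0,0,0,1]
}}

```text
time_s: 27.0
tcp_pos: [0.6071, -0.0049, 0.1076]
eef_rot: [-180.0, -0.0, 0.6]
contact_force: [0.4, -0.8, 1.2]
gripper_width: 0.0004
```

{"op": "carry_out", "data": {
  "commands": [0,0,-0.02,0,1,0,0,0,0,1]
}}

```text
time_s: 27.2
tcp_pos: [0.6071, -0.0049, 0.1068]
eef_rot: [-180.0, -0.0, 0.6]
contact_force: [-0.2, 0.2, 1.2]
gripper_width: 0.0006
```

{"op": "carry_out", "data": {
  "commands": [0,0,-0.02,0,1,0,0,0,0,1]
}}

```text
time_s: 27.4
tcp_pos: [0.6071, -0.005, 0.106]
eef_rot: [-180.0, -0.0, 0.6]
contact_force: [0.0, -0.1, 1.0]
gripper_width: 0.0006
```

{"op": "carry_out", "data": {
  "commands": [0,0,-0.02,0,1,0,0,0,0,1]
}}

```text
time_s: 27.6
tcp_pos: [0.6071, -0.005, 0.1052]
eef_rot: [180.0, 0.0, 0.6]
contact_force: [-0.7, 0.4, 2.0]
gripper_width: 0.0006
```

{"op": "carry_out", "data": {
  "commands": [0,0,-0.02,0,1,0,0,0,0,1]
}}

```text
time_s: 27.8
tcp_pos: [0.6071, -0.005, 0.1044]
eef_rot: [180.0, 0.0, 0.6]
contact_force: [-0.3, -0.5, 0.5]
gripper_width: 0.0005
```

{"op": "carry_out", "data": {
  "commands": [0,0,-0.02,0,1,0,0,0,0,1]
}}

```text
time_s: 28.0
tcp_pos: [0.6071, -0.005, 0.1036]
eef_rot: [180.0, -0.0, 0.6]
contact_force: [-0.3, 0.2, 0.8]
gripper_width: 0.0003
```

{"op": "carry_out", "data": {
  "commands": [0,0,-0.02,0,1,0,0,0,0,1]
}}

```text
time_s: 28.2
tcp_pos: [0.6071, -0.0049, 0.1029]
eef_rot: [180.0, -0.0, 0.6]
contact_force: [0.2, 0.4, 2.1]
gripper_width: 0.0001
```

{"op": "carry_out", "data": {
  "commands": [0,0,-0.02,0,1,0,0,0,0,1]
}}

```text
time_s: 28.4
tcp_pos: [0.6072, -0.0049, 0.1024]
eef_rot: [180.0, -0.0, 0.6]
contact_force: [-1.9, -0.3, 4.5]
gripper_width: 0.0002
```

{"op": "carry_out", "data": {
  "commands": [0,0,-0.02,0,1,0,0,0,0,1]
}}

```text
time_s: 28.6
tcp_pos: [0.6072, -0.005, 0.1018]
eef_rot: [180.0, -0.0, 0.6]
contact_force: [-2.2, 0.6, 7.9]
gripper_width: 0.0004
```

Bearing at about 8 N. Hold for a second, then lift straight up.

{"op": "carry_out", "data": {
  "commands": [0,0,0,0,1,0,0,0,0,1,0,0,0,0,1,0,0,0,0,1,0,0,0,0,1,0,0,0,0,1,0,0,0,0,1,0,0,0,0,1]
}}

```text
time_s: 29.4
tcp_pos: [0.6072, -0.005, 0.1019]
eef_rot: [180.0, -0.0, 0.6]
contact_force: [-1.6, 1.3, 7.0]
gripper_width: 0.0003
```

{"op": "carry_out", "data": {
  "commands": [0,0,0,0,1,0,0,0,0,1,0,0,0,0,1,0,0,0.2,0,1,0,0,0.4,0,1,0,0,0.8,0,1,0,0,1,0,1,-0.4,0,1,0,1]
}}

```text
time_s: 30.2
tcp_pos: [0.5916, -0.005, 0.2381]
eef_rot: [180.0, 0.1, 0.6]
contact_force: [1.3, 0.0, 0.4]
gripper_width: 0.0001
```

{"op": "carry_out", "data": {
  "commands": [-0.8,0,0,0,1,-0.8,0,0,0,1,-0.6,0,0,0,1,0,0,0,0,1,0,0,0,0,1,0,0,0,0,1,0,0,0,0,1]
}}

```text
time_s: 30.9
tcp_pos: [0.5036, -0.0049, 0.2369]
eef_rot: [180.0, 0.0, 0.6]
contact_force: [0.2, 0.1, -0.7]
gripper_width: 0.0007
```

```bash
python3 -c "
from h import *
pucks('w12')
cap()
c=np.load('sc.npz')
for col in('blue','red','yellow'): print(col,[b[:2] for b in blobs(c,col,(250,215,420,350))])
a=dict(np.load('scene.npz'))['frame'].astype(int)
d=(np.abs(c['frame'].astype(int)-a).max(2)>40)
for n,(x0,y0,x1,y1) in dict(bottle=(285,300,325,360),block=(195,275,280,335),dropper=(380,230,405,272),timer=(395,268,440,300)).items(): print(n,d[y0:y1,x0:x1].mean().round(3))"
```

```text
30.9 [ 0.5036 -0.0049  0.2369] [ 0.2  0.1 -0.7]
orange 696 [323.41  73.09] [309  58  29  31] [ 0.6074 -0.0053]
blue 320 [365.28 105.88] [355  95  21  22] [ 0.5907 -0.0392]
red 289 [325.31 131.93] [315 122  21  21] [ 0.5702 -0.0075]
yellow 1579 [517.31 112.97] [494  92  47  43] [ 0.5866 -0.1624]
[-0.5  0.2 -0. ] [(np.int32(41), array([328.41, 238.24]), array([325, 236,   8,   6], dtype=int32))]
[[172, 92, 41], [172, 91, 39], [167, 90, 41], [151, 83, 41], [136, 77, 43], [129, 75, 44], [118, 72, 47], [95, 68, 54], [74, 68, 65], [81, 82, 81], [103, 104, 102], [115, 115, 114], [120, 121, 118], [126, 128, 124], [133, 135, 130], [133, 136, 131]]
blue [(np.int32(38), array([346.84, 263.53]))]
red [(np.int32(27), array([340.44, 275.56])), (np.int32(7), array([415.29, 286.57]))]
yellow [(np.int32(166), array([393.43, 243.48])), (np.int32(52), array([327.44, 265.27]))]
bottle 0.003
block 0.0
dropper 0.0
timer 0.009
```

```bash
python3 -c "
from plant import r
print(r.close_job())"
```

```text
the job is handed in; nothing more can be done
None
```

Both pucks were gauged in order, blue then yellow, and the job was handed in at about 31 s; it reported no verdict.

| | Blue puck | Yellow puck |
|---|---|---|
| Vertical tool force while the pin was held down | about 7.5 N (includes the return spring, about 1–1.5 N) | 7–8 N (same) |
| Hold time | about 1.3 s | about 1.1 s |
| Estimated distance from the pin's axis | about 0.5 mm | about 1 mm |

**Last checks:**
- The cap was back at its raised position.
- The stage had not moved after the yellow press.
- The four things standing round the stage were unchanged in the scene picture.
- The arm was touching nothing.

**What disagreed or went wrong:**
- **Fingertips shorter than stated:** they ended within a few mm of TCP height or a little above it, not 22 mm ahead. My first push passed over the rim of the well without touching it, and I had to lower the fingers further than planned for both the well and the cap.
- **Yellow alignment:** this took three pushes along x to get right. In the last check its dot was hidden from the wrist camera, so its position comes from the red puck's measured shift.

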